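# Seat the engraving plate on its three-point base

## Robot

A 6-joint arm with a two-finger parallel gripper is mounted at the origin on the work surface. World frame = base frame: x ahead of the robot, y to its left, z up, the work surface at z = 0. Lengths are in mm, angles in rad, forces in N, time in s.
With the tool pointing down it reaches from about 300 to 775 mm from the base axis. Payload 14.6 kg.
Tool frame: the origin (TCP) lies midway between the tips of the shut fingers; the grasp point (between the pads) lies 19 mm behind it; z points along the fingers, y is the line along which they close (so a half turn about z gives the same grasp; the last joint's range is limited). The gripper opens to 94 mm and grips with 3 to 60 N. Pads are 16 mm wide; open, the fingers measure 119 mm over their backs; the gripper's body (75 mm by 177 mm) begins 78 mm behind the grasp point.
Start: joints at [1.078, 0.3, 1.521, -0, 1.321, -0.067], TCP at [227.173, 500.881, 205.446] pointing down, gripper open.
Joint ranges: [-3.03, 3.03], [-0.79, 2.21], [0.23, 2.52], [-1.04, 4.18], [0, 3.07], [-2.55, 2.55]. Speed limits (rad/s): [2.22, 2.22, 2.57, 3.14, 3.14, 3.14].

## Interface

Orientations are given as [roll, pitch, yaw] about the fixed x, y, z axes, in that order (R = Rz(yaw) Ry(pitch) Rx(roll)).
In Python, from cell import manip, camera gives the robot as it stands.
- The arm moves only by the tool move_arm, never from a script. Its arguments are lists of equal length, an entry for each row: "dp": the shift along the world's x, y, z in mm, a list of three; "rotation": the turn, a rotation vector about the world's x, y, z in rad, a list of three; "hand": the opening, from 0 (shut) to 1 (fully open). A call has 1 to 10 rows; each row shifts and turns the commanded pose from where the row before left it; what a row does not reach is not made up. A row lasts 1/8 s, in which the tool goes at most 62.5 mm and 10.7 degrees, less where a joint would pass 70% of its speed; a pose out of reach is approached as far as the arm can. A call with a gripper value outside its range is refused whole. The fingers move at their own pace and stop on an object; "newtons" is the grip in N (left out, the last holds). Time passes only in rows, so rows that do not move let the fingers close. It gives the time, the measured TCP pose, the force, the opening and the grip force at its end, in the units of the state.
- manip.read_state(): the state, without advancing time (a new reading comes with each control period).
- camera(name): name is "side" or "top"; returns a dict with "image" (480x640x3 uint8, red, green, blue), "fx", "fy", "cx", "cy" (pixels), "k1" (the pictures are not rectified: a ray, as slopes to the right and down, at radius r is drawn at 1 + k1 r^2 times it, then the intrinsics apply), "R" (3x3) and "t" (3): a world point X has camera coordinates R X + t. Camera axes: x right, y down, z forward; pixel columns grow to the right and rows downward; lengths in mm; the calibration is good to about 2 mm. A picture is of the moment at which its call begins. There is no depth.
- manip.sign_off(): hands the job in; it is judged then, once.
The state is a dict: "clock": time; "joints": joint angles; "qd": joint speeds; "effort": joint torques, N m; "eef_pos": TCP position; "eef_rot": TCP orientation; "wrist_force": force on the tool from outside, world axes, zero at the start; "moment": the same for the moment, N m; "finger_gap": finger opening in mm; "finger_force": force on a finger pad.
Only numpy, scipy, OpenCV 4.12 (cv2) and the standard library are available. Lean on these libraries where they do the work, as an engineer would, in place of code of your own. Each camera call takes 0.05 s, during which the arm holds its last target. There are 200 camera calls.

## Task

Take the T-shaped brass work plate off the mat by its grip and settle its three ball feet fully home in the cone, the groove and on the flat of the base; the cone sits on an adjustable slide, so slide the feet lightly along until the foot drops into the cone. Press the seated plate down with about 12 N for a moment to bed it, then let go and leave it seated, level and at rest. Be gentle, the base must never take more than 25 N from the plate, and leave the other things on the bench where they are.

Things in the scene. Friction and masses are not known exactly. Their poses are not given: they have to be found in the camera images.
- grip (a point): centre of the upright steel grip block, 44 (plate x) x 14 (plate y) x 50 mm high, on the T-shaped brass work plate: 25 mm above the plate's top face, 53 mm above the feet's lowest points. Axes are the plate's: z up, x along the T's crossbar (146 x 34 mm, centre line at y = -20 mm), +y to the stem's end (34 mm wide, to y = +60 mm). Plate 8 mm thick, 0.3 to 0.6 kg; it starts on the mat
- foot_cone (a point): centre of the polished ball foot (16 mm diameter, friction about 0.25) under the -x end of the crossbar: x = -55, y = -20, z = -45 mm from the grip point. It belongs in the cone. From a ball's centre up to the plate's underside are 12 mm
- foot_groove (a point): centre of the like ball foot under the +x end of the crossbar: x = +55, y = -20, z = -45 mm from the grip point. It belongs in the groove
- foot_flat (a point): centre of the like ball foot under the stem: x = 0, y = +40, z = -45 mm from the grip point. It belongs on the flat
- base: three-point base fixed to the bench: aluminium slab 270 x 150 x 20 mm, origin at the centre of its underside, z up; it carries the slide with the cone, the groove block and the flat bar, all rigid (about 1 mm of give at 20 N). With all feet home the plate is level, its axes along the base's, the ball centres 41 mm and the grip point 86 mm above the bench
- slideway (a point): middle of the cone's range, at base x = -55, y = -20, z = 38 mm; axes as the base. A steel slide, 100 (x) x 40 mm, top flat and 38 mm up, with a cone (15 mm mouth, flanks 60 deg steep) at its centre, is clamped so that the cone lies on this line up to 24 mm either way along x: find it by feel or eye. The clamp holds beyond 100 N. A foot on the slide's top stands 5 mm higher than home
- groove (a point): middle of the V groove's mouth, at base x = 55, y = -20, z = 38 mm; axes as the base. The groove (15 mm mouth, flanks 60 deg steep) runs along base x through the whole 70 mm long, 36 mm wide steel block, whose top is 38 mm above the bench
- flat (a point): centre of the top of the flat steel bar, at base x = 0, y = 40, z = 33 mm; axes as the base. The bar is 66 mm long along base x and 24 mm wide
- mat: thin black rubber mat, 260 x 220 x 4 mm, fixed, on which the plate starts; origin at the centre of its underside
- thumbnut: loose round brass nut, 22 mm across, 14 mm high, standing on a free corner of the base; origin at the centre of its underside; leave alone
- punch: loose square steel punch, 10 x 90 x 10 mm, lying on the mat; origin at the centre of its underside; leave alone
- hammer: hammer with a wooden handle, 260 mm long, lying beyond the base and mat; leave alone
- jar: small glass jar with a steel cap, 60 mm across, 80 mm high; leave alone
- spool: copper spool, 48 mm across, 34 mm high, at the left side; leave alone
- driver: screwdriver with a wooden handle, 190 mm long, at the right side; leave alone
- cup: open steel cup, 72 mm across, 85 mm high, at the left side; leave alone

How it is judged (in metres and radians):
On the way:
1. with all three feet home in their seats the plate is pressed down: at least 10 N between plate and base (its weight counts) for 0.3 s (z of foot_cone in the frame of base between 0.0393 and 0.0427 m and z of foot_groove in the frame of base between 0.0393 and 0.0427 m and z of foot_flat in the frame of base between 0.0393 and 0.0427 m and y of foot_cone in the frame of base between -0.0225 and -0.0175 m and y of foot_groove in the frame of base between -0.0225 and -0.0175 m and contact force between plate and base above 10 N), for 0.3 s.
At the end, for the whole second after the job is handed in: All three ball centres are 41 mm above the bench within 1.7 mm, the cone and groove feet are within 2.5 mm of the line of cone and groove, the plate is level within 0.03 rad, aligned with the base within 0.05 rad, released and at rest (z of foot_cone in the frame of base between 0.0393 and 0.0427 m and z of foot_groove in the frame of base between 0.0393 and 0.0427 m and z of foot_flat in the frame of base between 0.0393 and 0.0427 m and y of foot_cone in the frame of base between -0.0225 and -0.0175 m and y of foot_groove in the frame of base between -0.0225 and -0.0175 m and angle between grip's own z axis and vertical below 0.03 rad and angle between the x axis of grip and the x axis of base, either way round below 0.05 rad and linear speed of plate below 0.01 m/s and angular speed of plate below 0.05 rad/s); the robot touches nothing.
It fails at once if the plate bears on the base with more than 25 N (contact force between plate and base above 25 N).
It fails at once if another thing on the bench is moved by more than 20 mm (distance of any of thumbnut, punch, hammer, jar, spool, driver, cup from where it was at the start of the episode above 0.02 m).
It also fails if it takes over 72 s, if anything falls off the work surface, if the arm or the gripper's body presses on something with over 40 N, if the wrist force passes 120 N, or if a joint passes its speed limit or range.

## Working session

There is one attempt and no reset: what is moved stays moved. The work goes in short steps, Python scripts to look and compute and a tool call to move; the robot and the scene stay as the last step left them, time stands still between calls to the robot, and variables do not carry over. Pictures are saved under pics/ and viewed, at most 10 in all, crops included, and the job is handed in when it is done.

Besides the shell and the picture viewer there is one more tool, called by a JSON object that holds its "method" and its "body". move_arm: Moves the arm, as the interface text tells. Its arguments: {"type":"object","properties":{"dp":{"type":"array","items":{"type":"array","items":{"type":"number"}}},"rotation":{"type":"array","items":{"type":"array","items":{"type":"number"}}},"hand":{"type":"array","items":{"type":"number"}},"newtons":{"type":"number"}},"required":["dp","rotation","hand"]}

```bash
mkdir -p pics; ls
cat > h.py <<'E'
import numpy as np, cv2
from cell import manip, camera
def ray(c,u,v):
    x=(u-c["cx"])/c["fx"]; y=(v-c["cy"])/c["fy"]
    a,b=x,y
    for _ in range(20):
        s=1+c["k1"]*(a*a+b*b); a,b=x/s,y/s
    R=np.array(c["R"]);t=np.array(c["t"])
    return -R.T@t, R.T@np.array([a,b,1.])
def onz(c,u,v,z):
    o,d=ray(c,u,v); return o+d*(z-o[2])/d[2]
def proj(c,X):
    p=np.array(c["R"])@np.array(X,float)+np.array(c["t"]); a,b=p[:2]/p[2]; s=1+c["k1"]*(a*a+b*b)
    return np.array([a*s*c["fx"]+c["cx"],b*s*c["fy"]+c["cy"]])
def snap(n,f):
    c=camera(n); cv2.imwrite(f,c["image"][:,:,::-1]); np.save(f+".npy",c,allow_pickle=True); return c
def load(f): return np.load(f+".npy",allow_pickle=True).item()
E
python3 - <<'E'
from h import *
for n in("top","side"):
    c=snap(n,f"pics/{n}0.png"); print(n,c["fx"],c["k1"],-np.array(c["R"]).T@c["t"])
s=manip.read_state(); print(s)
E
```

```text
pics
top 535.6065068785799 0.010891931659750576 [ 471.93909642    5.04554651 1293.29093584]
side 617.5745691631711 -0.10905257197307476 [-270.56170486 -902.71454795  801.2227516 ]
{'clock': 0.1, 'joints': array([ 1.07838427e+00,  3.00381977e-01,  1.52152552e+00, -1.30770785e-05,
        1.32068184e+00, -6.66437016e-02]), 'qd': array([-6.80299454e-04,  1.47317651e-03, -7.87023716e-04, -1.86295132e-03,
       -5.80344627e-04, -4.64250200e-05]), 'effort': array([-1.59508098e-03, -5.32637787e+01, -3.53282726e+01,  7.08582345e-02,
        2.34507979e-02, -3.44784723e-05]), 'eef_pos': array([227.0783365 , 500.67797245, 204.9587164 ]), 'eef_rot': array([-3.14059734e+00, -5.37346518e-05,  2.71582751e+00]), 'wrist_force': array([-0.23433035,  0.31300926, -0.7945411 ]), 'moment': array([-0.00186919,  0.0368972 , -0.01565181]), 'finger_force': 0.0, 'finger_gap': 93.94282699401114}
```

View pics/top0.png

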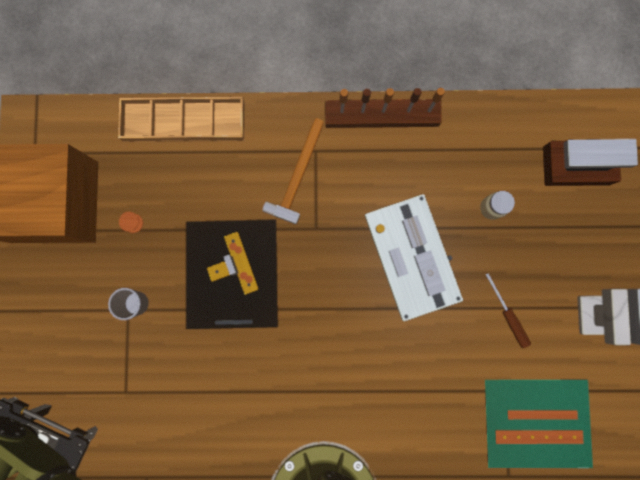

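View pics/side0.png

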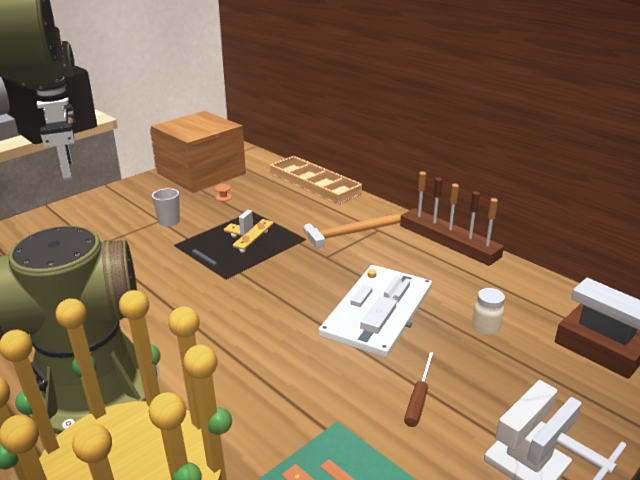

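The top view shows the plate on the mat near (238,265) with its stem to the left, and the base near (413,257). The cone slide is at the lower right (429,272) and the groove block at (414,232). The side view shows the same things unobstructed. I'll enlarge both for measuring.

Run:
```python
from h import *
a=load("pics/top0.png")["image"]; b=load("pics/side0.png")["image"]
f=lambda i,x,y,w,h,k:cv2.resize(i[y:y+h,x:x+w],(w*k,h*k),interpolation=cv2.INTER_CUBIC)[:,:,::-1]
p=np.zeros((600,800,3),np.uint8)
p[:600,:400]=f(a,195,220,80,120,5)
p[:600,400:]=f(a,360,190,100,150,4)
cv2.imwrite("pics/c1.png",p)
q=np.zeros((600,800,3),np.uint8)
q[:300,:600]=f(b,210,200,120,60,5)[:300]
q[300:,:]=cv2.resize(f(b,315,260,125,100,6),(750,600))[60:360,:].__class__((300,800,3),np.uint8) if 0 else np.pad(f(b,315,262,125,95,3),((0,15),(0,425),(0,0)))
cv2.imwrite("pics/c2.png",q)
```

```text
(no output)
```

View pics/c1.png

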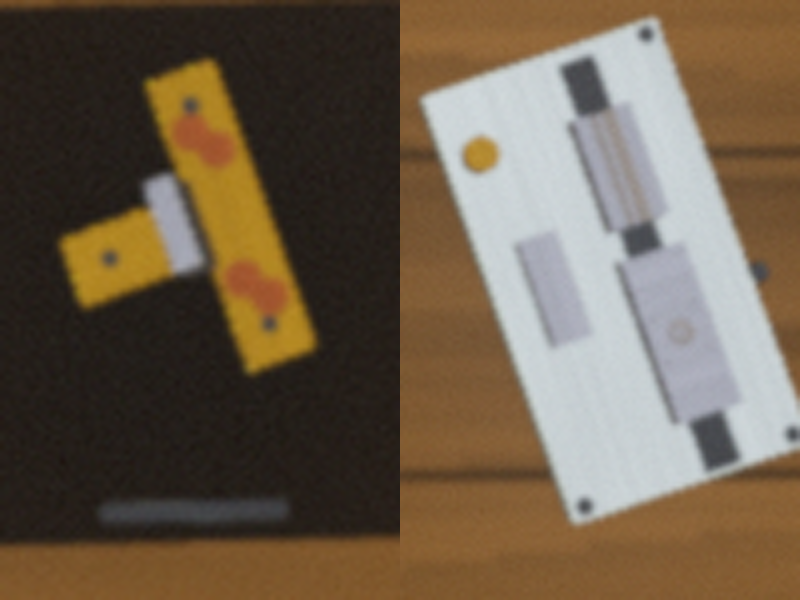

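View pics/c2.png

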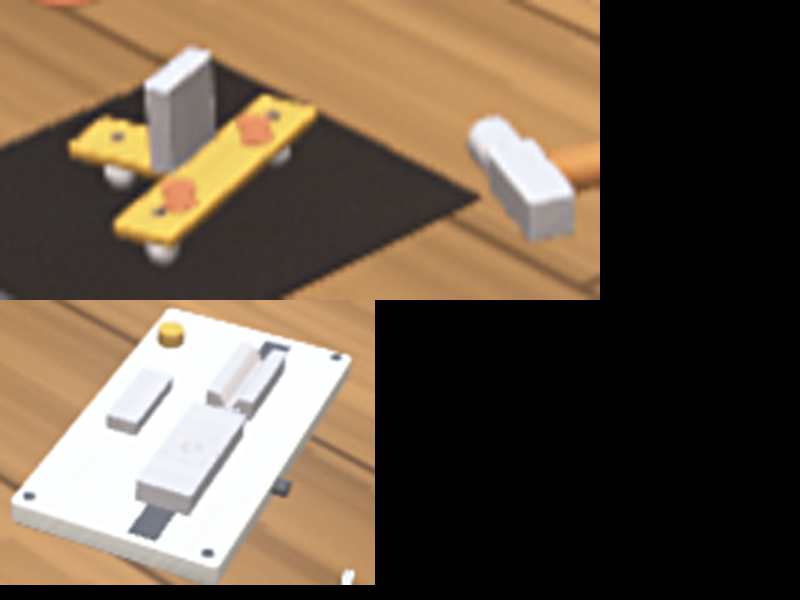

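```bash
cat > m.py <<'E'
from h import *
def yellow(c,box):
    x,y,w,h=box; i=c["image"][y:y+h,x:x+w]; hsv=cv2.cvtColor(np.ascontiguousarray(i),cv2.COLOR_RGB2HSV)
    return cv2.inRange(hsv,(5,110,90),(35,255,255)),hsv
def tri(c1,p1,c2,p2):
    (o,d),(q,e)=ray(c1,*p1),ray(c2,*p2); d=d/np.linalg.norm(d);e=e/np.linalg.norm(e)
    s=np.linalg.lstsq(np.stack([d,-e],1),q-o,rcond=None)[0]; a,b=o+d*s[0],q+e*s[1]
    return (a+b)/2,np.linalg.norm(a-b)
E
python3 - <<'E'
from m import *
t=load("pics/top0.png"); s=load("pics/side0.png")
F=lambda x,y,x0,y0,k:((x+.5)/k-.5+x0,(y+.5)/k-.5+y0)
T={n:F(*p,195,220,5) for n,p in dict(groove=(190,105),cone=(269,323),flat=(110,258)).items()}
S={n:F(*p,210,200,5) for n,p in dict(groove=(273,115),cone=(160,211),flat=(118,136)).items()}
for n in T:
    print(n,onz(t,*T[n],32).round(1),onz(s,*S[n],32).round(1),*tri(t,T[n],s,S[n]))
P={n:onz(t,*T[n],32) for n in T}
d=P["groove"]-P["cone"]; print("plate yaw",np.arctan2(d[1],d[0]),np.linalg.norm(d))
# base slab
for n,c,box in(("top",t,(360,185,110,145)),("side",s,(312,258,130,105))):
    x,y,w,h=box;i=np.ascontiguousarray(c["image"][y:y+h,x:x+w]);hsv=cv2.cvtColor(i,cv2.COLOR_RGB2HSV)
    m=cv2.inRange(hsv,(0,0,70),(180,75,255)); m=cv2.morphologyEx(m,cv2.MORPH_CLOSE,np.ones((9,9)))
    k=max(cv2.findContours(m,cv2.RETR_EXTERNAL,cv2.CHAIN_APPROX_NONE)[0],key=cv2.contourArea)
    if n=="top":
        W=np.array([onz(c,q[0][0]+x,q[0][1]+y,20)[:2] for q in k],np.float32); r=cv2.minAreaRect(W); print(r); print(cv2.boxPoints(r))
# features in base: screws of slab
B={n:F(*p,360,190,4) for n,p in dict(tr=(246,34),bl=(185,506),br=(393,433),).items()}
C=F(281,331,360,190,4); B2={n:F(*p,315,262,3) for n,p in dict(tr=(336,57),bl=(28,196),br=(208,253)).items()}
C2=F(192,148,315,262,3)
for n in B: print(n,onz(t,*B[n],20).round(1),onz(s,*B2[n],20).round(1))
print("cone",onz(t,*C,38).round(1),onz(s,*C2,38).round(1),*tri(t,C,s,C2))
# steel parts corners top view : groove block, slide, flat
for n,z,pts in(("grooveblk",38,[(172,120),(229,103),(266,213),(208,231)]),("slide",38,[(221,264),(284,244),(340,402),(277,423)]),("flat",33,[(114,242),(157,230),(192,337),(154,348)])):
    Q=np.array([onz(t,*F(*p,360,190,4),z) for p in pts]); a=Q[0]+Q[1]-Q[2]-Q[3]; print(n,Q.mean(0).round(1),np.arctan2(a[1],a[0]),np.linalg.norm(a)/2)
E
```

```text
groove [599.  211.6  32. ] [599.8 209.9  32. ] [599.73685787 211.17177113  31.51129652] 1.6973472067772744
cone [495.8 173.4  32. ] [497.1 172.9  32. ] [496.30326695 172.94509286  32.32935946] 1.4187135185742303
flat [526.7 248.7  32. ] [528.4 248.5  32. ] [527.28371221 248.15582896  32.60404878] 1.4738781045993785
plate yaw 0.35425367931604573 110.11515514307766
((560.3628540039062, -220.1007537841797), (272.80902099609375, 161.48446655273438), 18.555444717407227)
[[ 405.35522  -186.96277 ]
 [ 456.74316  -340.05264 ]
 [ 715.3705   -253.23874 ]
 [ 663.98254  -100.148865]]
tr [ 699.9 -238.9   20. ] [ 701.3 -239.7   20. ]
bl [ 419.3 -196.3   20. ] [ 419.2 -197.    20. ]
br [ 461.4 -319.3   20. ] [ 461.1 -320.8   20. ]
cone [ 521.  -251.5   38. ] [ 520. -254.   38.] [ 521.41805441 -252.24820071   36.21149585] 0.9362833277695689
grooveblk [ 617.8 -217.5   38. ] 0.2948575807428524 68.5095270497424
slide [ 519.9 -251.2   38. ] 0.31502490188923205 97.35144309356212
flat [ 546.2 -179.    33. ] 0.318809288346424 66.09385799670024
```

{"method": "move_arm", "body": {"dp": [[20,-18,-3],[20,-18,-3],[20,-18,-3],[20,-18,-3],[20,-18,-3],[20,-18,-3],[20,-18,-3],[20,-18,-3],[20,-18,-3],[20,-18,-3]], "rotation": [[0,0,-0.15],[0,0,-0.15],[0,0,-0.15],[0,0,-0.15],[0,0,-0.15],[0,0,-0.15],[0,0,-0.15],[0,0,-0.15],[0,0,-0.15],[0,0,-0.15]], "hand": [1,1,1,1,1,1,1,1,1,1], "newtons": 30}}

```text
clock: 1.35
eef_pos: [427.7, 320.1, 175.1]
eef_rot: [-3.141, 0.001, 1.211]
wrist_force: [-0.3, 0.3, -0.3]
finger_gap: 94.3
finger_force: 0.0
```

{"method": "move_arm", "body": {"dp": [[20,-18,-5],[20,-18,-5],[20,-18,-5],[20,-18,-5],[20,-18,-5],[14,-20,-5],[0,0,0],[0,0,0]], "rotation": [[0,0,-0.15],[0,0,-0.15],[0,0,-0.15],[0,0,-0.15],[0,0,-0.15],[0,0,-0.112],[0,0,0],[0,0,0]], "hand": [1,1,1,1,1,1,0.6,0.6]}}

```text
clock: 2.35
eef_pos: [540.8, 211.3, 145.4]
eef_rot: [-3.141, 0.0, 0.356]
wrist_force: [0.4, 0.3, 1.1]
finger_gap: 77.6
finger_force: 0.0
```

{"method": "move_arm", "body": {"dp": [[0,0,-20],[0,0,-20],[0,0,-20],[0,0,-20],[0,0,-15],[0,0,-10],[0,0,0],[0,0,0],[0,0,0],[0,0,0]], "rotation": [[0,0,0],[0,0,0],[0,0,0],[0,0,0],[0,0,0],[0,0,0],[0,0,0],[0,0,0],[0,0,0],[0,0,0]], "hand": [0.6,0.6,0.6,0.6,0.6,0.6,0.4,0.2,0.1,0.1], "newtons": 10}}

```text
clock: 3.6
eef_pos: [541.4, 210.9, 40.8]
eef_rot: [3.142, -0.001, 0.354]
wrist_force: [-1.0, -0.3, -0.2]
finger_gap: 19.9
finger_force: 0.0
```

{"method": "move_arm", "body": {"dp": [[0,0,0],[0,0,0],[0,0,0],[0,0,0]], "rotation": [[0,0,0],[0,0,0],[0,0,0],[0,0,0]], "hand": [0,0,0,0], "newtons": 40}}

```text
clock: 4.1
eef_pos: [541.3, 210.8, 40.6]
eef_rot: [3.141, -0.0, 0.354]
wrist_force: [0.9, -1.5, 2.6]
finger_gap: 14.0
finger_force: 40.0
```

{"method": "move_arm", "body": {"dp": [[0,0,4],[0,0,10],[0,0,20],[0,0,25],[0,0,25],[0,0,16],[2,-20,0],[3,-30,0],[3,-35,0],[3,-40,0]], "rotation": [[0,0,0],[0,0,0],[0,0,0],[0,0,0],[0,0,0],[0,0,0],[0,0,-0.01],[0,0,-0.01],[0,0,-0.009],[0,0,0]], "hand": [0,0,0,0,0,0,0,0,0,0]}}

```text
clock: 5.35
eef_pos: [551.6, 84.0, 139.4]
eef_rot: [-3.141, 0.002, 0.324]
wrist_force: [0.8, -1.4, -4.9]
finger_gap: 13.6
finger_force: 40.0
```

{"method": "move_arm", "body": {"dp": [[3,-45,0],[3,-45,0],[3,-45,0],[2,-45,0],[2,-45,0],[1,-40,0],[0,-26,0],[0,-10,0],[0,0,0],[0,0,0]], "rotation": [[0,0,0],[0,0,0],[0,0,0],[0,0,0],[0,0,0],[0,0,0],[0,0,0],[0,0,0],[0,0,0],[0,0,0]], "hand": [0,0,0,0,0,0,0,0,0,0]}}

```text
clock: 6.6
eef_pos: [566.1, -214.3, 140.3]
eef_rot: [-3.141, 0.0, 0.326]
wrist_force: [0.9, 0.9, -5.3]
finger_gap: 13.9
finger_force: 40.0
```

{"method": "move_arm", "body": {"dp": [[0,0,-15],[0,0,-20],[0,0,-10],[0,0,0],[0,0,0]], "rotation": [[0,0,0],[0,0,0],[0,0,0],[0,0,0],[0,0,0]], "hand": [0,0,0,0,0]}}

```text
clock: 7.22
eef_pos: [566.5, -215.1, 96.0]
eef_rot: [3.141, -0.001, 0.325]
wrist_force: [0.1, 0.6, -5.0]
finger_gap: 14.1
finger_force: 40.0
```

Run:
```python
from m import *
f=lambda i,x,y,w,h,k:cv2.resize(i[y:y+h,x:x+w],(w*k,h*k),interpolation=cv2.INTER_CUBIC)[:,:,::-1]
t=snap("top","pics/top1.png");s=snap("side","pics/side1.png")
p=np.zeros((600,800,3),np.uint8);p[:,:400]=f(t["image"],360,190,100,150,4);p[:480,400:]=f(s["image"],340,240,100,120,4)
cv2.imwrite("pics/c3.png",p); st=manip.read_state();print(st["eef_pos"],st["eef_rot"],st["wrist_force"],st["moment"],st["joints"])
```

```text
[ 566.48616516 -215.22453812   96.14295712] [ 3.14081338e+00 -8.64798921e-04  3.24802916e-01] [ 0.18407202 -0.55838734 -5.06643879] [-0.019722    0.13503547 -0.00849301] [-4.23526216e-01  5.26993195e-01  1.46699532e+00  1.90374524e-05
  1.14644016e+00  8.22459704e-01]
```

View pics/c3.png

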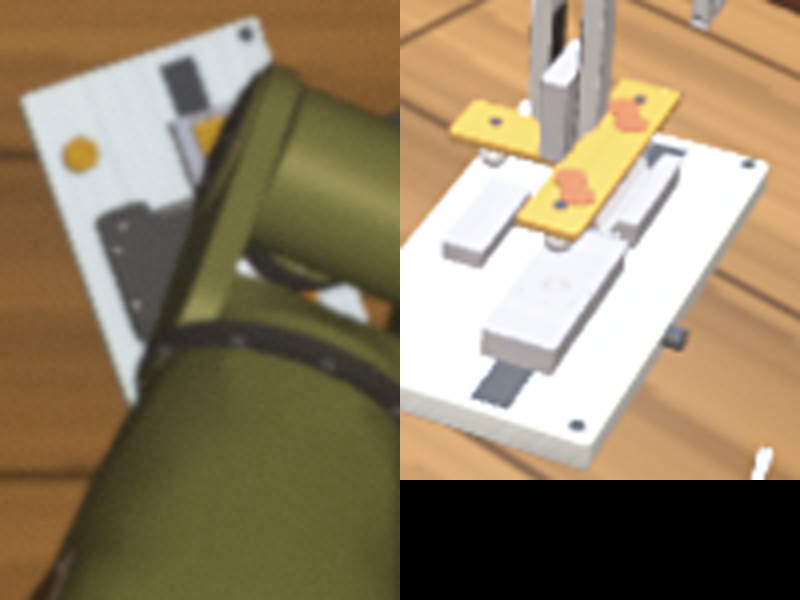

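The side crop shows the plate level above the base. The screws are at crop (640,99), (560,204) and (495,121), and the cone mouth is at crop (557,286). I'll compare plate and seats in that one view.

Run:
```python
from m import *
s=load("pics/side1.png")
F=lambda x,y:((x-400+.5)/4-.5+340,(y+.5)/4-.5+240)
y=.325;R=np.array([[np.cos(y),-np.sin(y)],[np.sin(y),np.cos(y)]])
o=np.array([560.2,-218.4]) # base centre as side camera sees it
for n,p,z in(("groovefoot",(640,99),87.5),("conefoot",(560,204),87.5),("flatfoot",(495,121),87.5),("cone",(557,286),38),("scr_br",(577,426),20),("scr_tr",(749,164),20)):
    X=onz(s,*F(*p),z); print(n,X.round(1),"base:",(R.T@(X[:2]-o)).round(1))
```

```text
groovefoot [ 625.6 -217.9   87.5] base: [ 62.2 -20.4]
conefoot [ 521.2 -252.5   87.5] base: [-47.9 -19.8]
flatfoot [ 554.1 -178.    87.5] base: [ 7.1 40.2]
cone [ 520.  -254.6   38. ] base: [-49.7 -21.5]
scr_br [ 460.7 -320.8   20. ] base: [-127.   -65.3]
scr_tr [ 701.7 -239.9   20. ] base: [127.3 -65.6]
```

{"method": "move_arm", "body": {"dp": [[0,0,-10],[0,0,-6],[0,0,-2],[0,0,-1],[0,0,-1],[0,0,0]], "rotation": [[0,0,0],[0,0,0],[0,0,0],[0,0,0],[0,0,0],[0,0,0]], "hand": [0,0,0,0,0,0]}}

```text
clock: 8.07
eef_pos: [566.2, -215.1, 75.5]
eef_rot: [3.142, -0.0, 0.325]
wrist_force: [-0.1, -0.6, -6.4]
finger_gap: 13.2
finger_force: 40.0
```

{"method": "move_arm", "body": {"dp": [[0,0,-0.5],[0,0,-0.5],[0,0,-0.5],[0,0,0]], "rotation": [[0,0,0],[0,0,0],[0,0,0],[0,0,0]], "hand": [0,0,0,0]}}

```text
clock: 8.57
eef_pos: [566.2, -215.1, 73.9]
eef_rot: [-3.142, 0.0, 0.325]
wrist_force: [-0.5, 0.8, -5.3]
finger_gap: 13.6
finger_force: 40.0
```

{"method": "move_arm", "body": {"dp": [[0,0,-0.5],[0,0,-0.5],[0,0,0]], "rotation": [[0,0,0],[0,0,0],[0,0,0]], "hand": [0,0,0]}}

```text
clock: 8.95
eef_pos: [566.2, -215.1, 72.9]
eef_rot: [-3.142, 0.0, 0.325]
wrist_force: [0.7, 0.7, -5.5]
finger_gap: 13.9
finger_force: 40.0
```

```bash
cat > st.py <<'E'
from h import *
W=[];M=[]
for _ in range(1):
    s=manip.read_state();W.append(s["wrist_force"]);M.append(s["moment"])
y=.325;R=np.array([[np.cos(y),-np.sin(y),0],[np.sin(y),np.cos(y),0],[0,0,1]])
print(s["clock"],s["eef_pos"].round(2),"F base axes",(R.T@W[0]).round(2),"M",(R.T@M[0]).round(3))
E
python3 st.py
```

```text
8.95 [ 566.15 -215.11   72.88] F base axes [ 0.91  0.42 -5.49] M [-0.022  0.104  0.018]
```

{"method": "move_arm", "body": {"dp": [[0,0,-0.5],[0,0,-0.5],[0,0,0]], "rotation": [[0,0,0],[0,0,0],[0,0,0]], "hand": [0,0,0]}}

```text
clock: 9.32
eef_pos: [566.2, -215.1, 71.9]
eef_rot: [-3.142, 0.0, 0.325]
wrist_force: [-0.5, 0.5, -5.0]
finger_gap: 14.0
finger_force: 40.0
```

```bash
python3 st.py
```

```text
9.325 [ 566.15 -215.1    71.87] F base axes [-0.32  0.62 -5.04] M [0.045 0.151 0.035]
```

{"method": "move_arm", "body": {"dp": [[0,0,-0.5],[0,0,0]], "rotation": [[0,0,0],[0,0,0]], "hand": [0,0]}}

```text
clock: 9.57
eef_pos: [566.2, -215.1, 71.4]
eef_rot: [-3.142, 0.0, 0.325]
wrist_force: [0.0, 0.1, -5.2]
finger_gap: 13.6
finger_force: 40.0
```

```bash
python3 st.py
```

```text
9.575 [ 566.16 -215.11   71.41] F base axes [ 0.03  0.05 -5.24] M [0.078 0.112 0.013]
```

{"method": "move_arm", "body": {"dp": [[0,0,-0.4],[0,0,0]], "rotation": [[0,0,0],[0,0,0]], "hand": [0,0]}}

```text
clock: 9.82
eef_pos: [566.2, -215.1, 71.0]
eef_rot: [-3.141, 0.0, 0.325]
wrist_force: [0.6, -0.6, -5.8]
finger_gap: 13.4
finger_force: 40.0
```

```bash
python3 st.py
```

```text
9.825 [ 566.15 -215.11   71.  ] F base axes [ 0.33 -0.76 -5.75] M [ 0.031  0.144 -0.004]
```

{"method": "move_arm", "body": {"dp": [[0,0,-0.4],[0,0,0]], "rotation": [[0,0,0],[0,0,0]], "hand": [0,0]}}

```text
clock: 10.07
eef_pos: [566.2, -215.1, 70.7]
eef_rot: [3.142, -0.0, 0.325]
wrist_force: [0.3, -0.8, -5.7]
finger_gap: 13.7
finger_force: 40.0
```

```bash
python3 st.py
```

```text
10.075 [ 566.24 -215.1    70.67] F base axes [ 0.01 -0.81 -5.66] M [0.016 0.083 0.008]
```

{"method": "move_arm", "body": {"dp": [[0,0,-0.4],[0,0,0]], "rotation": [[0,0,0],[0,0,0]], "hand": [0,0]}}

```text
clock: 10.32
eef_pos: [566.3, -215.1, 70.4]
eef_rot: [3.141, -0.0, 0.325]
wrist_force: [1.8, 1.2, -4.3]
finger_gap: 13.5
finger_force: 40.0
```

```bash
python3 st.py
```

```text
10.325 [ 566.33 -215.12   70.38] F base axes [ 2.09  0.55 -4.31] M [ 0.04  -0.069  0.029]
```

{"method": "move_arm", "body": {"dp": [[0.4,0.1,0],[0,0,-0.3],[0,0,0]], "rotation": [[0,0,0],[0,0,0],[0,0,0]], "hand": [0,0,0]}}

```text
clock: 10.7
eef_pos: [566.6, -215.0, 70.0]
eef_rot: [3.142, -0.0, 0.325]
wrist_force: [1.2, 0.6, -4.9]
finger_gap: 14.1
finger_force: 40.0
```

```bash
python3 st.py
```

```text
10.7 [ 566.6  -215.02   69.96] F base axes [ 1.37  0.2  -4.86] M [ 0.016 -0.073  0.059]
```

{"method": "move_arm", "body": {"dp": [[0,0,-0.3],[0,0,0]], "rotation": [[0,0,0],[0,0,0]], "hand": [0,0]}}

```text
clock: 10.95
eef_pos: [566.7, -215.0, 69.8]
eef_rot: [3.141, -0.0, 0.325]
wrist_force: [1.1, 1.6, -2.2]
finger_gap: 13.8
finger_force: 40.0
```

```bash
python3 st.py
```

```text
10.95 [ 566.67 -215.01   69.81] F base axes [ 1.56  1.12 -2.18] M [ 0.114 -0.031  0.086]
```

{"method": "move_arm", "body": {"dp": [[0.1,0.2,0],[0,0,-0.3],[0,0,0]], "rotation": [[0,0,0],[0,0,0],[0,0,0]], "hand": [0,0,0]}}

```text
clock: 11.32
eef_pos: [566.8, -214.9, 69.6]
eef_rot: [3.141, -0.0, 0.325]
wrist_force: [1.0, -0.4, 2.2]
finger_gap: 13.5
finger_force: 40.0
```

```bash
python3 st.py
```

```text
11.325 [ 566.79 -214.94   69.65] F base axes [ 0.85 -0.75  2.21] M [0.062 0.281 0.017]
```

{"method": "move_arm", "body": {"dp": [[0,0,-0.2],[0,0,0]], "rotation": [[0,0,0],[0,0,0]], "hand": [0,0]}}

```text
clock: 11.58
eef_pos: [566.8, -214.9, 69.6]
eef_rot: [3.141, -0.0, 0.325]
wrist_force: [-1.4, 0.0, 6.1]
finger_gap: 13.6
finger_force: 40.0
```

```bash
python3 st.py
```

```text
11.575 [ 566.84 -214.94   69.6 ] F base axes [-1.28  0.47  6.06] M [0.189 0.557 0.024]
```

{"method": "move_arm", "body": {"dp": [[0,0,0],[0,0,0],[0,0,0.3],[0,0,0]], "rotation": [[0,0,0],[0,0,0],[0,0,0],[0,0,0]], "hand": [0,0,0,0]}}

```text
clock: 12.08
eef_pos: [566.8, -214.9, 69.6]
eef_rot: [3.141, -0.0, 0.325]
wrist_force: [0.2, -0.9, 4.1]
finger_gap: 14.2
finger_force: 40.0
```

{"method": "move_arm", "body": {"dp": [[0,0,0],[0,0,0]], "rotation": [[0,0,0],[0,0,0]], "hand": [0,0], "newtons": 4}}

```text
clock: 12.32
eef_pos: [566.8, -214.9, 69.6]
eef_rot: [3.141, -0.0, 0.325]
wrist_force: [1.1, -0.4, 3.1]
finger_gap: 13.8
finger_force: 4.0
```

```bash
python3 st.py
```

```text
12.325 [ 566.83 -214.89   69.59] F base axes [ 0.97 -0.7   3.07] M [-0.147  0.141  0.   ]
```

{"method": "move_arm", "body": {"dp": [[0,0,0],[0,0,0],[0,0,0],[0,0,10],[0,0,20],[0,0,20],[0,0,10],[0,0,0]], "rotation": [[0,0,0],[0,0,0],[0,0,0],[0,0,0],[0,0,0],[0,0,0],[0,0,0],[0,0,0]], "hand": [0.2,0.3,0.4,0.4,0.4,0.4,0.4,0.4]}}

```text
clock: 13.32
eef_pos: [566.9, -214.9, 130.1]
eef_rot: [3.141, -0.001, 0.325]
wrist_force: [-0.5, -0.0, -1.5]
finger_gap: 37.5
finger_force: 0.0
```

```bash
python3 st.py
python3 - <<'E'
from h import *
f=lambda i,x,y,w,h,k:cv2.resize(i[y:y+h,x:x+w],(w*k,h*k),interpolation=cv2.INTER_CUBIC)[:,:,::-1]
s=snap("side","pics/side2.png"); cv2.imwrite("pics/c4.png",f(s["image"],330,240,120,120,5))
E
```

```text
13.325 [ 566.89 -214.92  130.09] F base axes [-0.48  0.15 -1.54] M [0.061 0.149 0.024]
```

View pics/c4.png

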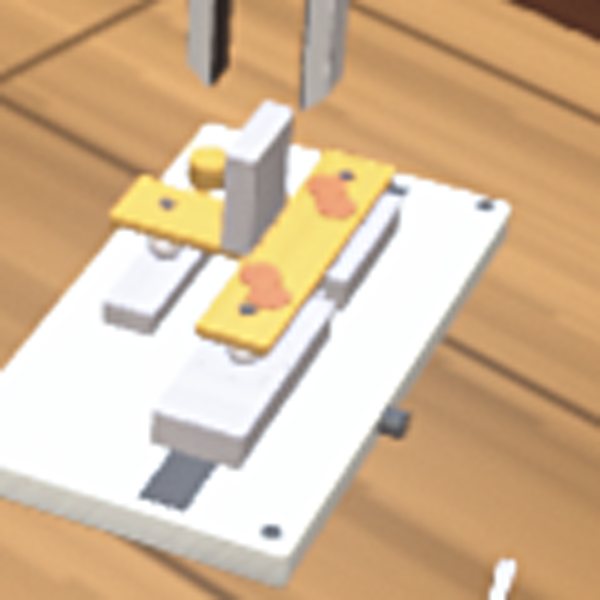

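The picture shows the plate level and aligned on the base. The feet sit at the cone (crop 245,352), on the flat (165,248) and in the groove block. Next I'll press on top of the grip block with shut fingers.

{"method": "move_arm", "body": {"dp": [[0,0,0],[0,0,0],[0,0,0],[0,0,0],[0,0,-10],[0,0,-5],[0,0,-2],[0,0,-1],[0,0,0]], "rotation": [[0,0,0],[0,0,0],[0,0,0],[0,0,0],[0,0,0],[0,0,0],[0,0,0],[0,0,0],[0,0,0]], "hand": [0.2,0,0,0,0,0,0,0,0], "newtons": 10}}

```text
clock: 14.5
eef_pos: [566.7, -214.8, 111.5]
eef_rot: [3.141, -0.0, 0.325]
wrist_force: [-0.7, -0.4, -0.3]
finger_gap: 0.3
finger_force: 0.0
```

{"method": "move_arm", "body": {"dp": [[0,0,-0.4],[0,0,0]], "rotation": [[0,0,0],[0,0,0]], "hand": [0,0]}}

```text
clock: 14.75
eef_pos: [566.7, -214.8, 111.1]
eef_rot: [3.142, -0.0, 0.325]
wrist_force: [0.8, -0.5, -0.9]
finger_gap: 0.4
finger_force: 0.0
```

{"method": "move_arm", "body": {"dp": [[0,0,-0.3],[0,0,0]], "rotation": [[0,0,0],[0,0,0]], "hand": [0,0]}}

```text
clock: 15.0
eef_pos: [566.8, -214.9, 111.0]
eef_rot: [3.141, -0.0, 0.325]
wrist_force: [-0.0, 0.1, 3.2]
finger_gap: 0.7
finger_force: 1.5
```

{"method": "move_arm", "body": {"dp": [[0,0,-0.3],[0,0,0]], "rotation": [[0,0,0],[0,0,0]], "hand": [0,0]}}

```text
clock: 15.25
eef_pos: [566.9, -214.9, 111.0]
eef_rot: [3.141, -0.001, 0.325]
wrist_force: [-2.1, 0.6, 4.9]
finger_gap: 0.2
finger_force: 2.8
```

{"method": "move_arm", "body": {"dp": [[0,0,-0.3],[0,0,0]], "rotation": [[0,0,0],[0,0,0]], "hand": [0,0]}}

```text
clock: 15.5
eef_pos: [566.9, -214.9, 110.9]
eef_rot: [3.141, -0.001, 0.325]
wrist_force: [-0.8, 1.2, 7.3]
finger_gap: 0.4
finger_force: 3.8
```

```bash
python3 st.py
```

```text
15.5 [ 566.93 -214.93  110.93] F base axes [-0.32  1.41  7.26] M [0.311 0.409 0.017]
```

{"method": "move_arm", "body": {"dp": [[0,0,-0.3],[0,0,0],[0,0,0],[0,0,0],[0,0,0],[0,0,0]], "rotation": [[0,0,0],[0,0,0],[0,0,0],[0,0,0],[0,0,0],[0,0,0]], "hand": [0,0,0,0,0,0]}}

```text
clock: 16.25
eef_pos: [567.0, -214.9, 110.9]
eef_rot: [3.141, -0.001, 0.325]
wrist_force: [-2.5, 1.0, 10.7]
finger_gap: 0.5
finger_force: 4.8
```

{"method": "move_arm", "body": {"dp": [[0,0,0],[0,0,0],[0,0,0]], "rotation": [[0,0,0],[0,0,0],[0,0,0]], "hand": [0,0,0]}}

```text
clock: 16.62
eef_pos: [567.0, -214.9, 110.9]
eef_rot: [3.141, -0.001, 0.325]
wrist_force: [-1.7, 0.6, 9.0]
finger_gap: 0.5
finger_force: 4.8
```

{"method": "move_arm", "body": {"dp": [[0,0,1],[0,0,4],[0,0,15],[0,0,30],[0,40,20],[0,50,0],[0,50,0],[0,40,0],[0,20,0],[0,0,0]], "rotation": [[0,0,0],[0,0,0],[0,0,0],[0,0,0],[0,0,0],[0,0,0],[0,0,0],[0,0,0],[0,0,0],[0,0,0]], "hand": [0,0,0,0,0,0,0,0,0,0]}}

```text
clock: 17.88
eef_pos: [566.8, -14.4, 180.3]
eef_rot: [3.141, -0.0, 0.326]
wrist_force: [-0.8, -0.0, 0.0]
finger_gap: 0.7
finger_force: 0.0
```

```bash
python3 st.py
python3 - <<'E'
from h import *
f=lambda i,x,y,w,h,k:cv2.resize(i[y:y+h,x:x+w],(w*k,h*k),interpolation=cv2.INTER_CUBIC)[:,:,::-1]
s=snap("side","pics/side3.png");t=snap("top","pics/top3.png")
p=np.zeros((600,800,3),np.uint8);p[:,:400]=f(t["image"],360,190,100,150,4);p[:480,400:]=f(s["image"],340,240,100,120,4)
cv2.imwrite("pics/c5.png",p)
E
```

```text
17.875 [566.84 -14.44 180.3 ] F base axes [-0.73  0.22  0.01] M [ 0.04   0.126 -0.006]
```

View pics/c5.png

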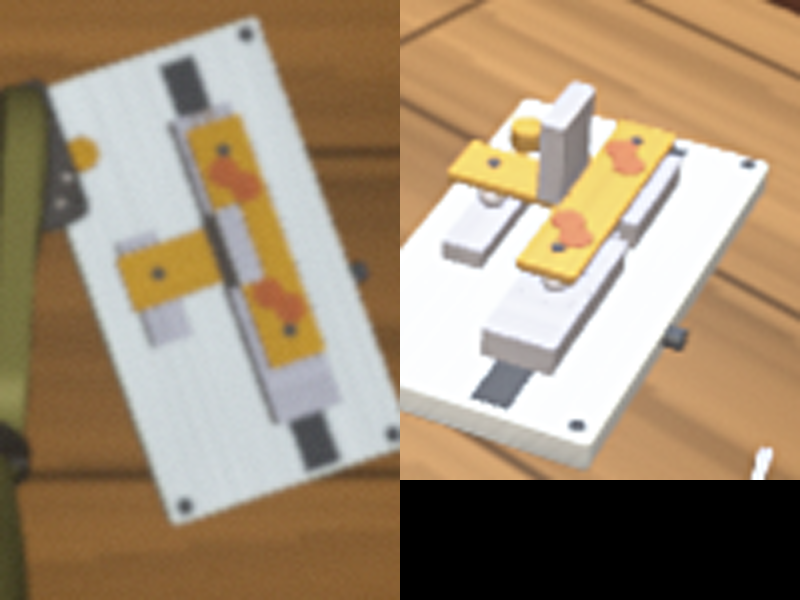

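The plate is free and seated with the thumbnut undisturbed. Top screws are at crop (223,150), (290,329) and (158,273); side screws at (636,141), (559,247) and (494,162). One height check by two-view rays before handing in.

Run:
```python
from m import *
t=load("pics/top3.png");s=load("pics/side3.png")
y=.325;R=np.array([[np.cos(y),-np.sin(y)],[np.sin(y),np.cos(y)]]);o=np.array([559.8,-218.])
for n,a,b in(("groove",(223,150),(636,141)),("cone",(290,329),(559,247)),("flat",(158,273),(494,162))):
    p=((a[0]+.5)/4-.5+360,(a[1]+.5)/4-.5+190); q=((b[0]-399.5)/4-.5+340,(b[1]+.5)/4-.5+240)
    X,e=tri(t,p,s,q); print(n,X.round(1),round(e,1),(R.T@(onz(t,*p,61)[:2]-o)).round(1))
```

```text
groove [ 625.3 -216.8   60. ] 1.2 [ 62.2 -19. ]
cone [ 521.6 -252.5   60.6] 1.0 [-47.4 -19.9]
flat [ 554.2 -177.6   61.1] 1.1 [ 7.3 40.5]
```

All three screws triangulate to about 61 mm, so the plate is home and level.

```bash
python3 -c "
from cell import manip
print(manip.sign_off())"
```

```text
the job is handed in; nothing more can be done
None
```

The plate is seated in cone, groove and on the flat, was pressed with roughly 10 N plus its own weight for over half a second, then released, and the job was handed in at about 18 s. A last two-camera check put it level at home height within about 1 mm, but the sign-off returned no verdict.

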